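# Make up two gift kits at the refill shop counter

### The arm

A 6-joint arm with a two-finger parallel gripper is mounted at the origin on the work surface. World frame = base frame: x ahead of the robot, y to its left, z up, the work surface at z = 0. Lengths are in m, angles in degrees, forces in N, time in s.
With the tool pointing down it reaches from about 0.4 to 0.825 m from the base axis. Payload 7 kg.
Tool frame: the origin (TCP) lies midway between the tips of the shut fingers; the grasp point (between the pads) lies 19 mm behind it (ctrl.grip_point_offset is the distance from the TCP to the grasp point, in m); x points along the fingers, y is the direction in which the jaws open and shut, and the axes are right-handed (so a half turn about x gives the same grasp; the last joint's range is limited). The gripper opens to 88 mm and grips with 3 to 60 N. Pads are 19 mm wide; open, the fingers measure 130 mm over their backs; the gripper's body (78 mm by 193 mm) begins 47 mm behind the grasp point.
Start: joints at [88.757, 20.546, 0.682, 0, -70.136, -16.507], TCP at [0.206, 0.643, 0.193] pointing down, gripper open.
Joint ranges: [-176.03, 176.03], [-82.01, 121.73], [-58.28, 71.71], [-173.87, 95.51], [-174.79, -0.11], [-173.66, 173.66]. Speed limits (degrees/s): [136.94, 136.94, 172.46, 180, 180, 180].

### API

Orientations are given as [roll, pitch, yaw] about the fixed x, y, z axes, in that order (R = Rz(yaw) Ry(pitch) Rx(roll)).
In Python, from plant import ctrl gives the robot as it stands.
- The arm moves only by the tool drive_tool, never from a script. Its argument "plan" is a list of rows, each a list of 3 entries, a list of its own where there are three numbers: the shift along the tool's x, y, z in m, then the turn, a rotation vector about the tool's x, y, z in degrees, then the opening, from 0 (shut) to 1 (fully open). In form: [[[dx, dy, dz], [wx, wy, wz], grip], ...]. A call has 1 to 20 rows; each row is the pose to reach, as a shift and turn from the pose measured when the call began, along the tool's axes at that moment; what a row does not reach only later rows make up. A row lasts 1/12 s, in which the tool goes at most 41.7 mm and 7.16 degrees, less where a joint would pass 70% of its speed; a pose out of reach is approached as far as the arm can. A call with a gripper value outside its range is refused whole. The fingers move at their own pace and stop on an object; the grip force is fixed at half the most. Time passes only in rows, so rows that repeat a pose let the fingers close. It gives the time, the measured TCP pose, the force and the opening at its end, in the units of the state.
- ctrl.get_obs(): the state, without advancing time (a new reading comes with each control period).
- ctrl.snapshot(name): name is "scene" or "top"; returns the picture (480x640x3 uint8, blue, green, red); there is no depth.
- ctrl.get_calibration(name): a dict with "fx", "fy", "cx", "cy" (pixels), "dist_coeffs" ([k1, k2, p1, p2, k3] as OpenCV has them; the pictures are not rectified), "R" (3x3) and "t" (3): a world point X has camera coordinates R X + t. Camera axes: x right, y down, z forward; pixel columns grow to the right and rows downward; lengths in m; the calibration is good to about 2 mm. A picture is of the moment at which its call begins. get_calibration takes no time and is no camera call.
- ctrl.close_job(): hands the job in, once; it reports no verdict.
Trained networks look in the newest picture that a camera, given by its name, has taken for a name from the list of things; names that differ only in an ending like _2 or _b are one class to them, and where a whole thing is asked for, a point or a joint stands for the part that bears it (a point fixed in the world has none). Each returns a list of dicts, best first, with "confidence" (0 to 1); they miss things now and then, are a little off and sometimes report something else, mostly with a low value. They report only what shows in the picture. A call takes as long as a camera call. They do not tell look-alikes from the thing itself.
- ctrl.cut_out(camera, name): "pixels" (480x640 bool, what is visible of it) and "pixel" ([column, row] in pixels, amid what is visible of it).
- ctrl.landmark_of(camera, name): "pixel" ([column, row] in pixels: a listed point, or the origin of a listed thing).
The state is a dict: "clock": time; "joint_pos": joint angles; "qvel": joint speeds; "tau": joint torques, N m; "tool_pos": TCP position; "orientation": TCP orientation; "force": force on the tool from outside, world axes, zero at the start; "moment": the same for the moment, N m; "opening": finger opening in m.
Only numpy, scipy, OpenCV 4.12 (cv2) and the standard library are available. Lean on these libraries where they do the work, as an engineer would, in place of code of your own. Each camera call takes 0.05 s, during which the arm holds its last target. There are 200 camera calls.

### The job

Make up two gift kits from the stock on the counter, one thing to a pocket: in the blue tray the soap carton goes in the middle pocket, with the silver tin and the green bottle in the two end pockets (either way round), and in the yellow tray go the amber jar with the black lid and the white crock with the cork lid (either way round). Set each thing down gently, without dropping it, standing upright and flat on its pocket's floor, and let go. Leave the copper tin, the white-lidded jar and the blue cup where they stand.

Things in the scene. Friction and masses are not known exactly. Their poses are not given: they have to be found in the camera images.
- blue_tray: Blue gift tray with three equal square pockets in a row along its own x axis; fixed to the counter, found on the robot's left or right. 260 x 92 mm, outer walls 6 mm and dividers 4 mm thick, all 16 mm high; floor 5 mm thick. Each pocket is 80 x 80 mm inside; their centres are at x = -84, 0 and +84 mm, y = 0 in the tray's frame. Origin at the centre of the underside, x along the long side, y along the short side, z up.
- yellow_tray: Yellow gift tray with two equal square pockets in a row along its own x axis; fixed to the counter, found on the robot's left or right. 176 x 92 mm, outer walls 6 mm and dividers 4 mm thick, all 16 mm high; floor 5 mm thick. Each pocket is 80 x 80 mm inside; their centres are at x = -42 and +42 mm, y = 0 in the tray's frame. Origin at the centre of the underside, x along the long side, y along the short side, z up.
- silver_tin: Round flat plain silver-grey metal tin with its lid on, closed; body 58 mm and lid rim 60 mm across, 36 mm high, about 90 g. For the blue tray. Origin at the centre of its underside, z up.
- soap_carton: Closed kraft-brown carton with a green band round its middle, 64 mm (x) by 42 mm (y) by 40 mm high (z), about 110 g; stands at any yaw. For the blue tray's middle pocket. Origin at the centre of its underside, z up.
- green_bottle: Small green glass bottle with a pale paper label and a red cap; straight body 40 mm across up to 58 mm, then a narrow shoulder and a cap 22 mm across, 86 mm high in all, about 110 g. For the blue tray. Origin at the centre of its underside, z up.
- black_lid_jar: Amber glass jar with a BLACK lid and a pale label; body 54 mm across up to 55 mm, lid 50 mm across, 70 mm high in all, about 160 g. For the yellow tray. Origin at the centre of its underside, z up.
- cork_crock: White ceramic crock with a thin blue line and a cork lid; body 56 mm across up to 50 mm, cork 46 mm across, 62 mm high in all, about 200 g. For the yellow tray. Origin at the centre of its underside, z up.
- copper_tin: Copper-coloured tin of the same shape and size as the silver one. Not wanted: stays where it stands. Origin at the centre of its underside, z up.
- white_lid_jar: Amber glass jar of the same shape and size as the black-lidded one, but with a WHITE lid. Not wanted: stays where it stands. Origin at the centre of its underside, z up.
- cup: Open blue ceramic cup, 58 mm across its rim, 55 mm high. Not wanted: stays where it stands. Origin at the centre of its underside, z up.
Not all that is in view belongs to the job. What is shaped like the cork_crock but turquoise is not meant. What is shaped like the black_lid_jar but purple is not meant.

How it is judged:
By the outcome, as a careful person would: the job done as asked, in the order asked, and still so for the second after the job is handed in, with the robot touching nothing.
It also fails if it takes over 136 s, if anything falls off the work surface, if the arm or the gripper's body presses on something with over 40 N, if the wrist force passes 120 N, or if a joint passes its speed limit or range.

## Working session

There is one attempt and no reset: what is moved stays moved. The work goes in short steps, Python scripts to look and compute and a tool call to move; the robot and the scene stay as the last step left them, time stands still between calls to the robot, and variables do not carry over. Pictures are saved under pics/ and viewed, about 12 in all and at most 16, crops included, and the job is handed in when it is done.

Besides the shell and the picture viewer there is one more tool, called after "Emit:" as name(argument=value, ...) on one line, values as JSON. drive_tool: Moves the arm, as the interface text tells. Its arguments: {"type":"object","properties":{"plan":{"type":"array","items":{"type":"array"}}},"required":["plan"]}

```bash
ls; mkdir -p pics
python3 - <<'E'
from plant import ctrl
import cv2
o=ctrl.get_obs();print(o)
for n in("scene","top"):
    cv2.imwrite(f"pics/{n}0.png",ctrl.snapshot(n));c=ctrl.get_calibration(n);print(n,c)
E
```

```text
pics
{'clock': 0.0, 'joint_pos': array([ 8.87563213e+01,  2.05894891e+01,  6.33013674e-01, -2.10059453e-02,
       -7.01360141e+01, -1.65086063e+01]), 'qvel': array([-0.09526841,  0.10816573, -0.01815004, -0.02903122,  0.02435625,
       -0.1021957 ]), 'tau': array([-1.27164363e-03, -5.82710016e+01,  2.93047893e+01,  6.99743852e+00,
        6.81135280e-03, -1.60322097e-04]), 'tool_pos': array([0.2056481 , 0.64232658, 0.19253614]), 'orientation': array([  94.45819724,   89.90542518, -103.30124135]), 'force': array([-0.00739637, -0.55203896,  0.61084007]), 'moment': array([ 0.02624792, -0.01086357,  0.01558869]), 'opening': 0.08749033883214269}
scene {'fx': 507.10120043835025, 'fy': 507.10120043835025, 'cx': 322.64261229414427, 'cy': 245.03978894869138, 'dist_coeffs': array([-0.02039665,  0.        ,  0.        ,  0.        ,  0.        ]), 'R': array([[ 0.58386873,  0.81183962,  0.0037064 ],
       [ 0.60376718, -0.43116355, -0.67049474],
       [-0.54273613,  0.39371871, -0.74190503]]), 't': array([-0.28771544, -0.30274713,  1.2028653 ])}
top {'fx': 548.7478058407299, 'fy': 548.7478058407299, 'cx': 314.25311179992764, 'cy': 244.95792158571678, 'dist_coeffs': array([0.02049644, 0.        , 0.        , 0.        , 0.        ]), 'R': array([[-0.00630165, -0.99987712, -0.01435382],
       [-0.99206199,  0.0080539 , -0.12549164],
       [ 0.12559183,  0.01344907, -0.99199083]]), 't': array([0.0072523 , 0.5170093 , 0.84131444])}
```

View pics/scene0.png

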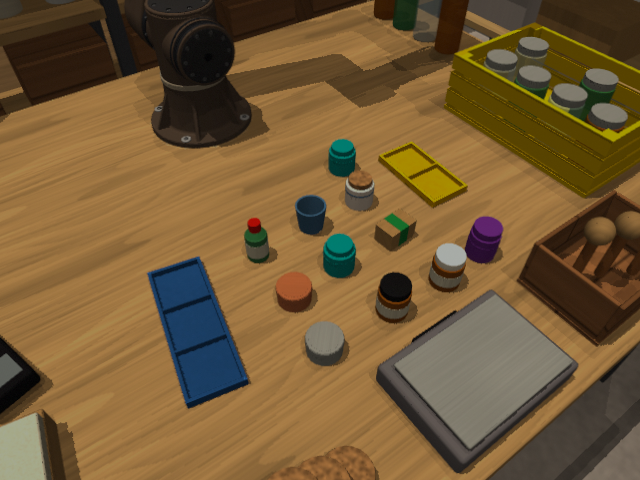

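View pics/top0.png

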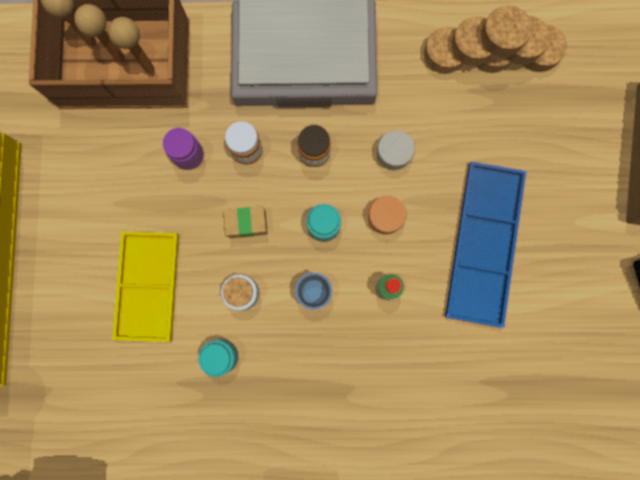

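Both views show the same layout (top-view pixels below).

| Wanted | Pixel | Could be taken for it |
|---|---|---|
| silver tin | (395,150) | copper tin (387,215) |
| carton | (245,221) | – |
| green bottle | (390,287) | – |
| black-lid jar | (314,145) | white-lid jar (243,142), purple jar (183,148) |
| crock, white with cork | (240,292) | turquoise crocks (323,222) and (217,357) |

The blue cup, not wanted, is at (313,291). The blue tray is at (487,243) and the yellow tray at (146,287).

```bash
cat > h.py <<'E'
from plant import ctrl
import numpy as np, cv2
from scipy.spatial.transform import Rotation as Rt
def calib(n):
    c=ctrl.get_calibration(n);K=np.array([[c['fx'],0,c['cx']],[0,c['fy'],c['cy']],[0,0,1]]);return K,c['dist_coeffs'],c['R'],c['t']
def ray(n,px):
    K,d,R,t=calib(n);p=cv2.undistortPoints(np.array(px,float).reshape(-1,1,2),K,d).reshape(-1,2)
    D=np.c_[p,np.ones(len(p))]@R; return -R.T@t,D
def onz(n,px,z):
    C,D=ray(n,px);return C+D*((z-C[2])/D[:,2])[:,None]
def pose():
    o=ctrl.get_obs();r,p,y=o['orientation'];return o,Rt.from_euler('xyz',[r,p,y],degrees=True)
def go(target,jaw=None):
    """shift in tool axes to target TCP, and rotvec to point down w/ jaw axis (tool y) at world angle jaw (mod 180)"""
    o,R=pose();s=R.inv().apply(np.array(target)-o['tool_pos']);out=[np.round(s,4)]
    if jaw is not None:
        best=None
        for k in(0,180):
            a=np.radians(jaw+k);y=np.array([np.cos(a),np.sin(a),0]);x=np.array([0,0,-1.]);
            G=Rt.from_matrix(np.c_[x,y,np.cross(x,y)]);v=(R.inv()*G).as_rotvec(degrees=True)
            out.append(np.round(v,2))
    print(target,*out,'j6',round(o['joint_pos'][5],1))
E
python3 - <<'E'
from h import *
ims={n:ctrl.snapshot(n) for n in("scene","top")}
for nm in"blue_tray yellow_tray silver_tin soap_carton green_bottle black_lid_jar cork_crock copper_tin white_lid_jar cup".split():
    for n in("top","scene"):
        for d in ctrl.landmark_of(n,nm)[:4]:
            print(nm,n,np.round(d['pixel']),round(d['confidence'],2),np.round(onz(n,d['pixel'],0)[0][:2],4))
h=cv2.cvtColor(ims['top'],cv2.COLOR_BGR2HSV)
for nm,lo,hi in(("blue",(95,120,60),(120,255,255)),("yellow",(24,180,100),(34,255,255))):
    m=cv2.inRange(h,lo,hi)
    cs=[c for c in cv2.findContours(m,0,2)[0] if cv2.contourArea(c)>2500]
    for c in cs:
        w=onz('top',c.reshape(-1,2),.016)[:,:2].astype(np.float32);(ce,sz,a)=cv2.minAreaRect(w)
        print(nm,np.round(ce,4),np.round(sz,4),round(a,1),np.mean(c.reshape(-1,2),0).round(),np.round(cv2.boxPoints((ce,sz,a)),3).tolist())
# carton yaw
r=ctrl.cut_out("top","soap_carton")[0];c=max(cv2.findContours(r['pixels'].astype(np.uint8),0,2)[0],key=cv2.contourArea)
print(r['pixel'],[np.round(v,4) for v in cv2.minAreaRect(onz('top',c.reshape(-1,2),.04)[:,:2].astype(np.float32))])
o,R=pose();print(R.as_matrix().round(2))
E
```

```text
blue_tray top [485. 244.] 0.6 [ 0.5213 -0.2763]
blue_tray scene [194. 328.] 0.87 [ 0.5241 -0.2751]
yellow_tray top [150. 286.] 0.7 [0.4547 0.2742]
yellow_tray scene [418. 174.] 0.85 [0.4506 0.2787]
silver_tin scene [323. 352.] 0.89 [ 0.6793 -0.1336]
soap_carton top [248. 225.] 0.7 [0.5552 0.1147]
soap_carton top [315. 291.] 0.44 [0.4446 0.0031]
soap_carton top [242. 293.] 0.43 [0.4424 0.1219]
soap_carton scene [392. 238.] 0.62 [0.5597 0.112 ]
green_bottle top [386. 288.] 0.76 [ 0.4488 -0.113 ]
green_bottle scene [255. 254.] 0.93 [ 0.4448 -0.1168]
green_bottle scene [193. 327.] 0.73 [ 0.5211 -0.2758]
green_bottle scene [389. 310.] 0.48 [6.784e-01 4.000e-04]
green_bottle scene [448. 280.] 0.2 [0.691  0.1236]
black_lid_jar top [315. 152.] 0.92 [0.6784 0.0015]
black_lid_jar top [188. 157.] 0.7 [0.6732 0.2159]
black_lid_jar scene [325. 351.] 0.7 [ 0.6792 -0.1298]
black_lid_jar scene [389. 308.] 0.64 [0.6754 0.004 ]
black_lid_jar scene [480. 253.] 0.56 [0.6799 0.2176]
cork_crock top [243. 292.] 0.89 [0.4443 0.1213]
cork_crock top [327. 221.] 0.87 [ 0.5606 -0.017 ]
cork_crock top [216. 355.
[... 601 characters left out ...]
39453], [0.6549999713897705, -0.25200000405311584], [0.40299999713897705, -0.20399999618530273]]
yellow [0.4554 0.2769] [0.0932 0.1753] 87.6 [143. 288.] [[0.3659999966621399, 0.23399999737739563], [0.5410000085830688, 0.22699999809265137], [0.5450000166893005, 0.3199999928474426], [0.3700000047683716, 0.3269999921321869]]
yellow [0.5072 0.4973] [0.4113 0.033 ] 3.6 [ 10. 249.] [[0.3009999990463257, 0.5009999871253967], [0.30300000309944153, 0.46799999475479126], [0.7139999866485596, 0.49399998784065247], [0.7110000252723694, 0.5270000100135803]]
[246.9, 220.8] [array([0.5549, 0.1123]), array([0.0499, 0.0674]), np.float64(6.7479)]
[[ 0.   -0.3  -0.95]
 [-0.   -0.95  0.3 ]
 [-1.    0.   -0.  ]]
```

Run:
```python
from h import *
im=cv2.imread('pics/top0.png');cv2.imwrite('pics/c1.png',cv2.resize(im[110:320,200:440],None,fx=2.5*1.3,fy=2.5*1.1 if 0 else 2.5*1.1))
cv2.imwrite('pics/c1.png',cv2.resize(im[115:320,205:425],None,fx=2.9,fy=2.9))
h=cv2.cvtColor(im,cv2.COLOR_BGR2HSV)
m=cv2.inRange(h,(45,100,60),(75,255,255));m[:,:220]=0;m[:,275:]=0;m[:200]=0;m[250:]=0
c=max(cv2.findContours(m,0,2)[0],key=cv2.contourArea);print('band',cv2.boundingRect(c),cv2.minAreaRect(c),cv2.minAreaRect(onz('top',c.reshape(-1,2),.04)[:,:2].astype(np.float32)))
for nm,p,z in(('silver',(396,149),.036),('black',(314,138),.07),('crock',(239.5,292),.062),('bottle',(393,286),.086),('copper',(387,215),.036),('carton',(245,220),.04),('whitejar',(242,136),.07),('cup',(313,290),.055),('turq',(323,220),.062)):print(nm,onz('top',p,z)[0].round(4))
```

```text
band (237, 208, 15, 27) ((244.03794860839844, 220.9552001953125), (26.65760040283203, 12.373777389526367), 85.2363510131836) ((0.5555735230445862, 0.11484933644533157), (0.04321548715233803, 0.01968192681670189), 5.323026657104492)
silver [ 0.6719 -0.1297  0.036 ]
black [0.6806 0.0024 0.07  ]
crock [0.442  0.1175 0.062 ]
bottle [ 0.4483 -0.1131  0.086 ]
copper [ 0.5638 -0.1128  0.036 ]
carton [0.557  0.1133 0.04  ]
whitejar [0.685 0.115 0.07 ]
cup [0.4445 0.0056 0.055 ]
turq [ 0.5521 -0.0107  0.062 ]
```

View pics/c1.png

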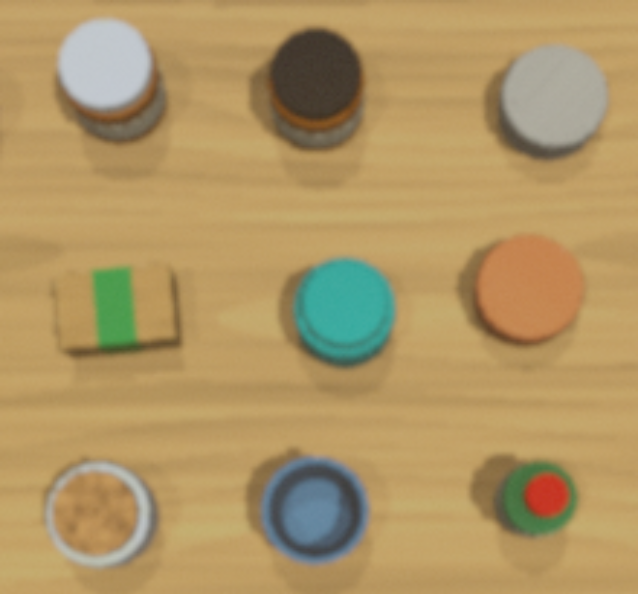

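The crop confirms the choices: the black lid is at top pixel (314,138), plain silver at (396,149), the cork in the white rim at (240,292), and the bottle's red cap at (393,286). The carton's narrow axis lies about 5° from world x. I'm starting with the carton.

Run:
```python
from h import *
go([.556,.114,.15],5); o,R=pose(); print(R.inv().apply([0,0,1]))
```

```text
[0.556, 0.114, 0.15] [ 0.0435  0.3969 -0.4947] [-112.75    0.     -0.  ] [67.25 -0.   -0.  ] j6 -16.5
[-1.00000000e+00  2.08774242e-05 -1.50615368e-05]
```

Emit:
drive_tool(plan=[[[-0.04,0.03,-0.04],[5,0,0],1],[[-0.05,0.1,-0.12],[20,0,0],1],[[-0.05,0.15,-0.19],[30,0,0],1],[[-0.05,0.25,-0.31],[50,0,0],1],[[-0.05,0.35,-0.44],[67.25,0,0],1],[[0,0.397,-0.495],[67.25,0,0],1],[[0.0435,0.397,-0.495],[67.25,0,0],1],[[0.0435,0.397,-0.495],[67.25,0,0],1],[[0.0435,0.397,-0.495],[67.25,0,0],1],[[0.0435,0.397,-0.495],[67.25,0,0],1],[[0.0435,0.397,-0.495],[67.25,0,0],1],[[0.0435,0.397,-0.495],[67.25,0,0],1],[[0.0435,0.397,-0.495],[67.25,0,0],1],[[0.0435,0.397,-0.495],[67.25,0,0],1],[[0.0435,0.397,-0.495],[67.25,0,0],1],[[0.0435,0.397,-0.495],[67.25,0,0],1],[[0.0435,0.397,-0.495],[67.25,0,0],1],[[0.0435,0.397,-0.495],[67.25,0,0],1],[[0.0435,0.397,-0.495],[67.25,0,0],1],[[0.0435,0.397,-0.495],[67.25,0,0],1]])

```text
clock: 2.92
tool_pos: [0.556, 0.1146, 0.1503]
orientation: [-59.3, 90.0, 35.7]
force: [0.6, 0.3, 0.3]
opening: 0.0876
```

Run:
```python
from h import *
cv2.imwrite('pics/s1.png',ctrl.snapshot('scene')[100:400,220:560].repeat(2,0).repeat(2,1)); go([.556,.114,.016],5)
```

```text
[0.556, 0.114, 0.016] [ 0.1344  0.0002 -0.0008] [-1.7992e+02 -7.0000e-02  3.0000e-02] [0.08 0.02 0.04] j6 -26.3
```

View pics/s1.png

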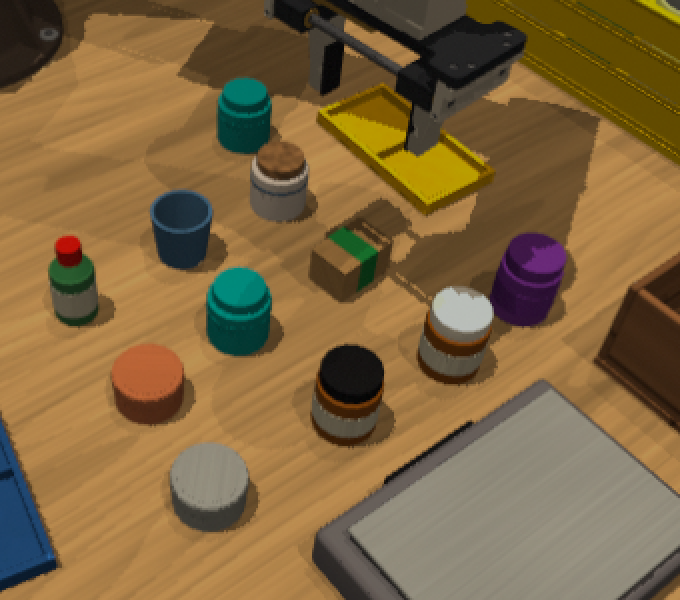

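The scene crop shows the gripper hovering above the carton (crop (350,255)) with its jaws along the narrow axis. I'm going down and gripping.

Emit:
drive_tool(plan=[[[0.035,0,-0.001],[0,0,0],0.9],[[0.07,0,-0.001],[0,0,0],0.9],[[0.1,0,-0.001],[0,0,0],0.9],[[0.12,0,-0.001],[0,0,0],0.9],[[0.1335,0,-0.001],[0,0,0],0.9],[[0.1345,0,-0.001],[0,0,0],0.9],[[0.1345,0,-0.001],[0,0,0],0],[[0.1345,0,-0.001],[0,0,0],0],[[0.1345,0,-0.001],[0,0,0],0],[[0.1345,0,-0.001],[0,0,0],0],[[0.1345,0,-0.001],[0,0,0],0],[[0.1345,0,-0.001],[0,0,0],0],[[0.1345,0,-0.001],[0,0,0],0],[[0.1345,0,-0.001],[0,0,0],0]])

```text
clock: 4.13
tool_pos: [0.5563, 0.1138, 0.0161]
orientation: [-63.3, 89.9, 31.7]
force: [-0.2, 0.2, 0.7]
opening: 0.031
```

Run:
```python
from h import *
o,R=pose();print(o['clock'],o['opening'],o['tool_pos'],o['force']); a=R.as_matrix()[:,1];print('jaw',np.degrees(np.arctan2(a[1],a[0])))
go([.5205,-.274,.15],79);go([.5205,-.274,.15],-11)
```

```text
4.1333 0.031018785658144928 [0.55627631 0.11381302 0.01613991] [-0.22687359  0.1718      0.7270972 ]
jaw -174.93306763504603
[0.5205, -0.274, 0.15] [-0.1341  0.0698 -0.3831] [1.0607e+02 7.0000e-02 1.0000e-02] [-7.393e+01 -1.000e-02  7.000e-02] j6 -26.2
[0.5205, -0.274, 0.15] [-0.1341  0.0698 -0.3831] [-1.6393e+02 -8.0000e-02  5.0000e-02] [16.07  0.04  0.05] j6 -26.2
```

The opening reads 31 mm, less than the carton's 42 mm, so I'm checking before going on.

Run:
```python
from h import *
a=ctrl.snapshot('scene')[150:300,290:490];b=ctrl.snapshot('top')[150:300,150:350]
cv2.imwrite('pics/s2.png',cv2.resize(np.vstack([a,b]),None,fx=2,fy=2) if 0 else cv2.resize(np.hstack([a,b]),None,fx=2,fy=2));print(ctrl.get_obs()['opening'])
```

```text
0.023461249528532332
```

View pics/s2.png

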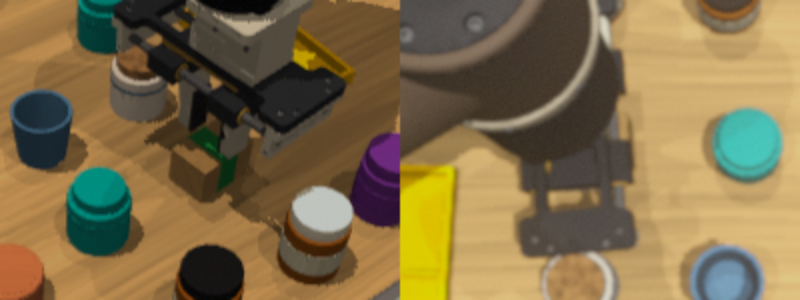

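Run:
```python
from h import *
im=ctrl.snapshot('scene');o,R=pose();print(o['opening'],o['tool_pos'],o['force'])
K,d,Rc,t=calib('scene')
im=cv2.resize(im[170:270,330:460],None,fx=6,fy=6,interpolation=cv2.INTER_NEAREST)
P=np.array([[*o['tool_pos']],[*(o['tool_pos']+[0,0,.019])],[*(o['tool_pos']+[0,0,.066])]])
c,s=np.cos(np.radians(95)),np.sin(np.radians(95))
B=np.array([[.5555+c*a*.032-s*b*.021,.1145+s*a*.032+c*b*.021,z] for a in(-1,1) for b in(-1,1) for z in(0,.04)])
for X,col in((P,(0,0,255)),(B,(255,255,0))):
    q=cv2.projectPoints(X,cv2.Rodrigues(Rc)[0],t,K,d)[0].reshape(-1,2)
    for u in q: cv2.circle(im,(int((u[0]-330)*6),int((u[1]-170)*6)),5,col,-1)
cv2.imwrite('pics/s3.png',im)
```

```text
0.01882690740387091 [0.55616813 0.11378377 0.01593998] [-0.16077933 -0.54526907  0.71121903]
```

View pics/s3.png

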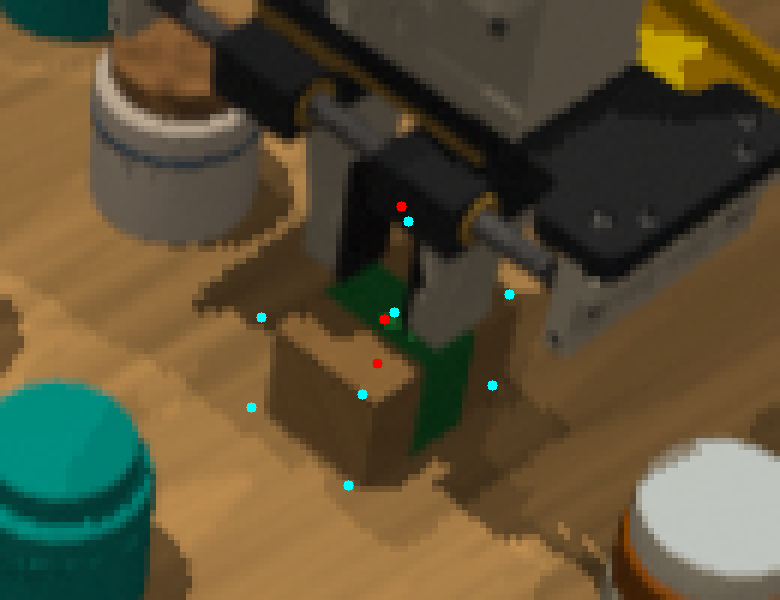

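Overlaying the reported TCP (red dots) on the crop shows the real fingertips at about (390,310). They are closed just above the carton's top, roughly 24 mm higher than the reported TCP height. In xy they agree with the report. The carton itself sits about 4 mm further +y than I estimated. I'll raise, open, and descend further while watching the force.

Emit:
drive_tool(plan=[[[-0.03,0,0.003],[0,0,0],1],[[-0.03,-0.001,0.003],[0,0,0],1],[[-0.03,-0.001,0.003],[0,0,0],1],[[-0.03,-0.001,0.003],[0,0,0],1],[[-0.03,-0.001,0.003],[0,0,0],1],[[-0.03,-0.001,0.003],[0,0,0],1],[[-0.03,-0.001,0.003],[0,0,0],1],[[-0.03,-0.001,0.003],[0,0,0],1],[[-0.03,-0.001,0.003],[0,0,0],1],[[-0.03,-0.001,0.003],[0,0,0],1],[[-0.03,-0.001,0.003],[0,0,0],1],[[-0.03,-0.001,0.003],[0,0,0],1],[[-0.01,-0.001,0.003],[0,0,0],1],[[0,-0.001,0.003],[0,0,0],1],[[0.004,-0.001,0.003],[0,0,0],1],[[0.006,-0.001,0.003],[0,0,0],1],[[0.008,-0.001,0.003],[0,0,0],1],[[0.009,-0.001,0.003],[0,0,0],1],[[0.01,-0.001,0.003],[0,0,0],1],[[0.01,-0.001,0.003],[0,0,0],1]])

```text
clock: 5.95
tool_pos: [0.5571, 0.117, 0.0062]
orientation: [-64.0, 89.9, 31.1]
force: [0.9, 0.4, -0.1]
opening: 0.0876
```

Run:
```python
from h import *
im=ctrl.snapshot('scene');o,R=pose();print(o['opening'],o['tool_pos'],o['force'])
K,d,Rc,t=calib('scene')
im=cv2.resize(im[150:270,320:470],None,fx=5,fy=5,interpolation=cv2.INTER_CUBIC)
J=R.as_matrix()[:,1]*.065
P=np.array([o['tool_pos']+s*J+[0,0,z] for s in(-1,1) for z in(0,.02,.04)])
q=cv2.projectPoints(P,cv2.Rodrigues(Rc)[0],t,K,d)[0].reshape(-1,2)
for u in q: cv2.circle(im,(int((u[0]-320)*5),int((u[1]-150)*5)),4,(0,0,255),-1)
cv2.imwrite('pics/s4.png',im)
```

```text
0.08764377602732709 [0.55713111 0.11695239 0.00624113] [ 0.12342781  0.40440885 -0.0344347 ]
```

View pics/s4.png

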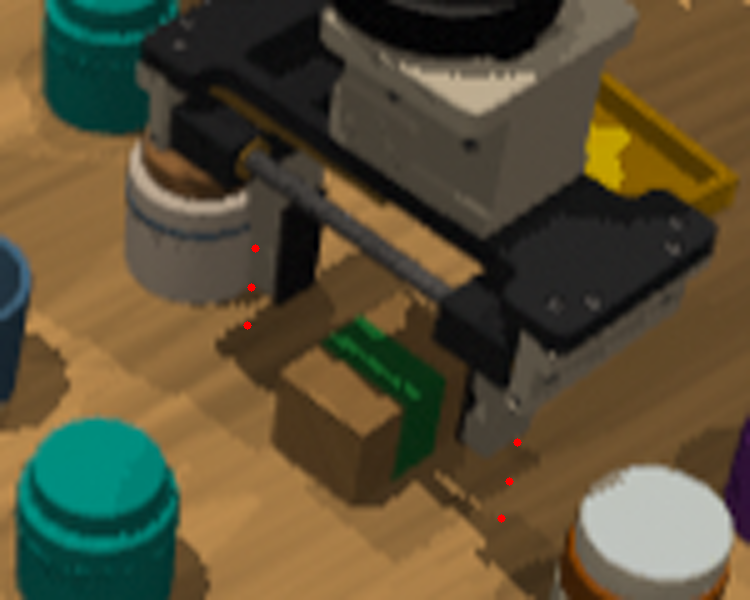

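The open fingertips also hang well above the table, about 25–30 mm higher than the reported TCP. The right finger's bottom is at (490,457) and the carton is centred between the jaws. I'm going lower, then gripping.

Emit:
drive_tool(plan=[[[0.006,0,0],[0,0,0],1],[[0.01,0,0],[0,0,0],1],[[0.013,0,0],[0,0,0],1],[[0.015,0,0],[0,0,0],1],[[0.016,0,0],[0,0,0],1],[[0.016,0,0],[0,0,0],0],[[0.016,0,0],[0,0,0],0],[[0.016,0,0],[0,0,0],0],[[0.016,0,0],[0,0,0],0],[[0.016,0,0],[0,0,0],0],[[0.016,0,0],[0,0,0],0],[[0.016,0,0],[0,0,0],0],[[0.016,0,0],[0,0,0],0],[[0.016,0,0],[0,0,0],0],[[0.016,0,0],[0,0,0],0],[[0.016,0,0],[0,0,0],0],[[0.016,0,0],[0,0,0],0]])

```text
clock: 7.42
tool_pos: [0.5572, 0.117, -0.0096]
orientation: [-65.3, 89.9, 29.7]
force: [0.7, -0.7, 0.8]
opening: 0.0417
```

Run:
```python
from h import *
im=ctrl.snapshot('scene');o,R=pose();print(o['opening'],o['tool_pos'],o['force'])
cv2.imwrite('pics/s5.png',cv2.resize(im[150:270,320:470],None,fx=5,fy=5,interpolation=cv2.INTER_CUBIC))
a=R.as_matrix()[:,1];print('jaw',np.degrees(np.arctan2(a[1],a[0])))
p=o['tool_pos'];go([p[0],p[1],.1]);go([.5205,-.274,.1],79);go([.5205,-.274,.1],-11)
```

```text
0.04140031682644334 [ 0.55721982  0.11703052 -0.0096789 ] [-0.60730241 -0.44667188 -0.00862625]
jaw -174.9270551167179
[np.float64(0.5572198230865203), np.float64(0.11703052025408014), 0.1] [-1.097e-01 -1.000e-04  1.000e-04] j6 -26.5
[0.5205, -0.274, 0.1] [-0.11    0.071  -0.3862] [1.0607e+02 9.0000e-02 2.0000e-02] [-7.393e+01 -2.000e-02  9.000e-02] j6 -26.5
[0.5205, -0.274, 0.1] [-0.11    0.071  -0.3862] [-1.6393e+02 -1.0000e-01  7.0000e-02] [16.07  0.05  0.07] j6 -26.5
```

View pics/s5.png

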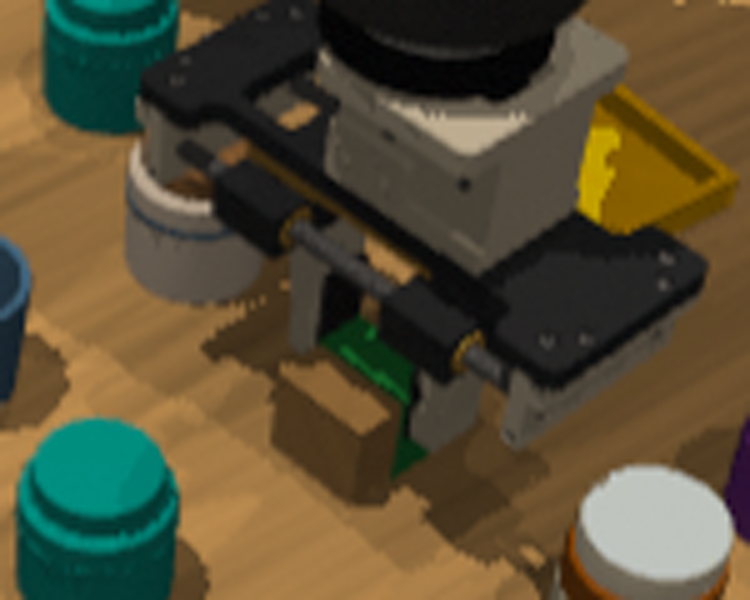

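The opening holds at 41.4 mm, which matches the carton's 42 mm, and the pads are on its upper part at crop (375,380). Now I'm lifting and carrying it to the blue tray's middle pocket.

Emit:
drive_tool(plan=[[[-0.01,0,0],[0,0,0],0],[[-0.035,0,0],[0,0,0],0],[[-0.07,0,0],[0,0,0],0],[[-0.1,0,0],[0,0,0],0],[[-0.11,0,-0.03],[0,0,0],0],[[-0.11,0.013,-0.065],[3,0,0],0],[[-0.11,0.02,-0.1],[6,0,0],0],[[-0.11,0.026,-0.14],[8,0,0],0],[[-0.11,0.033,-0.18],[10,0,0],0],[[-0.11,0.04,-0.22],[12,0,0],0],[[-0.11,0.047,-0.26],[14,0,0],0],[[-0.11,0.055,-0.3],[16,0,0],0],[[-0.11,0.062,-0.34],[16,0,0],0],[[-0.11,0.068,-0.37],[16,0,0],0],[[-0.11,0.071,-0.382],[16,0,0],0],[[-0.11,0.071,-0.386],[16,0,0],0],[[-0.11,0.071,-0.386],[16,0,0],0],[[-0.11,0.071,-0.386],[16,0,0],0],[[-0.11,0.071,-0.386],[16,0,0],0]])

```text
clock: 9.05
tool_pos: [0.5207, -0.2727, 0.1002]
orientation: [-46.0, 89.9, 33.1]
force: [1.0, -0.2, -1.6]
opening: 0.042
```

Run:
```python
from h import *
im=ctrl.snapshot('scene');o,R=pose();print(o['opening'],o['tool_pos'],o['force'])
K,d,Rc,t=calib('scene')
im=cv2.resize(im[180:420,100:340],None,fx=2.5,fy=2.5,interpolation=cv2.INTER_CUBIC)
def dots(P,col):
    for u in cv2.projectPoints(np.array(P),cv2.Rodrigues(Rc)[0],t,K,d)[0].reshape(-1,2): cv2.circle(im,(int((u[0]-100)*2.5),int((u[1]-180)*2.5)),3,col,-1)
p=o['tool_pos'];M=R.as_matrix()
dots([p+M[:,1]*a*.021+M[:,2]*b*.032+[0,0,.01+z] for a in(-1,1) for b in(-1,1) for z in(0,.04)],(255,255,0))
a=np.radians(-11);X=np.array([np.cos(a),np.sin(a),0]);Y=np.array([-X[1],X[0],0]);T=np.array([.5205,-.274,0.016])
dots([T+X*i*.13+Y*j*.046 for i in(-1,1) for j in(-1,1)],(0,0,255))
cv2.imwrite('pics/s6.png',im)
go([.5205,-.274,.0],-11)
```

```text
0.041979236073669636 [ 0.52080151 -0.27258071  0.10019105] [ 0.15144501 -0.12486255 -1.30975967]
[0.5205, -0.274, 0.0] [ 1.002e-01  1.000e-04 -1.600e-03] [-1.7983e+02 -1.1000e-01  1.0000e-01] [0.17 0.06 0.07] j6 -2.2
```

View pics/s6.png

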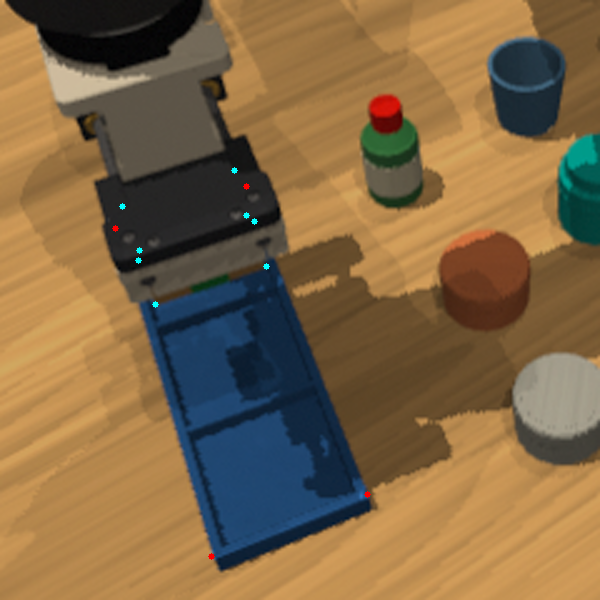

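The blue tray's real rim corners are about 2 px (roughly 3 mm) from my estimate, at (215,562) and (370,500), so the fit has room. I'm lowering slowly.

Emit:
drive_tool(plan=[[[0.03,-0.0015,-0.0016],[0,0,0],0],[[0.06,-0.0015,-0.0016],[0,0,0],0],[[0.08,-0.0015,-0.0016],[0,0,0],0],[[0.092,-0.0015,-0.0016],[0,0,0],0],[[0.098,-0.0015,-0.0016],[0,0,0],0],[[0.1,-0.0015,-0.0016],[0,0,0],0],[[0.101,-0.0015,-0.0016],[0,0,0],0],[[0.102,-0.0015,-0.0016],[0,0,0],0],[[0.103,-0.0015,-0.0016],[0,0,0],0],[[0.1035,-0.0015,-0.0016],[0,0,0],0],[[0.104,-0.0015,-0.0016],[0,0,0],0],[[0.1045,-0.0015,-0.0016],[0,0,0],0],[[0.1045,-0.0015,-0.0016],[0,0,0],0]])

```text
clock: 10.18
tool_pos: [0.5222, -0.2744, -0.0041]
orientation: [-54.1, 89.9, 25.0]
force: [-0.6, 0.6, -0.7]
opening: 0.0417
```

Emit:
drive_tool(plan=[[[0.0005,0,0],[0,0,0],0],[[0.001,0,0],[0,0,0],0],[[0.001,0,0],[0,0,0],0],[[0.001,0,0],[0,0,0],0]])

```text
clock: 10.52
tool_pos: [0.5223, -0.2745, -0.0047]
orientation: [-62.4, 89.9, 16.8]
force: [-1.0, 1.9, 4.1]
opening: 0.0417
```

The tin contacts... the carton, rather, is on the floor, with 4 N of upward force. I'm releasing and rising, then computing the move to the silver tin.

Emit:
drive_tool(plan=[[[-0.0005,0,0],[0,0,0],0.6],[[-0.0005,0,0],[0,0,0],0.65],[[-0.0005,0,0],[0,0,0],0.7],[[-0.0005,0,0],[0,0,0],0.7],[[-0.0005,0,0],[0,0,0],0.7],[[-0.015,0,0],[0,0,0],0.7],[[-0.04,0,0],[0,0,0],1],[[-0.08,0,0],[0,0,0],1],[[-0.115,0,0],[0,0,0],1],[[-0.115,0,0],[0,0,0],1]])

```text
clock: 11.35
tool_pos: [0.5263, -0.2762, 0.118]
orientation: [-94.2, 89.3, -14.9]
force: [2.6, -1.0, 0.9]
opening: 0.0827
```

Run:
```python
from h import *
o,R=pose();print(o['opening'],o['tool_pos']);go([.675,-.131,.1],79)
```

```text
0.0827318491720043 [ 0.52625987 -0.27618461  0.11798228]
[0.675, -0.131, 0.1] [ 0.0193 -0.1188  0.1704] [90.25  0.53  0.61] [-89.75  -0.61   0.53] j6 -2.0
```

Emit:
drive_tool(plan=[[[0,-0.012,0.017],[-7,0,0],1],[[0,-0.024,0.034],[-14,-0.6,0.5],1],[[0,-0.048,0.068],[-21,-0.6,0.5],1],[[0,-0.072,0.102],[-28,-0.6,0.5],1],[[0,-0.09,0.13],[-35,-0.6,0.5],1],[[0,-0.105,0.15],[-42,-0.6,0.5],1],[[0,-0.1188,0.1704],[-49,-0.6,0.5],1],[[0,-0.1188,0.1704],[-56,-0.6,0.5],1],[[0,-0.1188,0.1704],[-63,-0.6,0.5],1],[[0,-0.1188,0.1704],[-70,-0.6,0.5],1],[[0,-0.1188,0.1704],[-77,-0.6,0.5],1],[[0,-0.1188,0.1704],[-84,-0.6,0.5],1],[[0.0193,-0.1188,0.1704],[-89.75,-0.6,0.5],1],[[0.0193,-0.1188,0.1704],[-89.75,-0.6,0.5],1],[[0.0193,-0.1188,0.1704],[-89.75,-0.6,0.5],1],[[0.0193,-0.1188,0.1704],[-89.75,-0.6,0.5],1]])

```text
clock: 12.68
tool_pos: [0.6751, -0.1312, 0.1003]
orientation: [154.4, 90.0, -36.7]
force: [0.5, -0.3, 0.8]
opening: 0.0879
```

Run:
```python
from h import *
im=ctrl.snapshot('scene');o,R=pose();print(o['opening'],o['tool_pos'],o['force'])
K,d,Rc,t=calib('scene')
im=cv2.resize(im[180:420,130:430],None,fx=2.5,fy=2.5,interpolation=cv2.INTER_CUBIC)
def dots(P,col):
    for u in cv2.projectPoints(np.array(P),cv2.Rodrigues(Rc)[0],t,K,d)[0].reshape(-1,2): cv2.circle(im,(int((u[0]-130)*2.5),int((u[1]-180)*2.5)),3,col,-1)
p=np.array([.675,-.131,0]);dots([p+[.03*np.cos(a),.03*np.sin(a),.036] for a in np.arange(0,6.2,.5)],(0,0,255))
J=R.as_matrix()[:,1];q=o['tool_pos'];dots([q+J*s*w+[0,0,z] for s in(-1,1) for w in(.044,.065) for z in(0,.024)],(255,255,0))
cv2.imwrite('pics/s7.png',im)
go([.675,-.131,-.0096],79)
```

```text
0.08810039322901014 [ 0.67536503 -0.13111712  0.10066639] [ 0.91378893 -0.11784198  0.53993526]
[0.675, -0.131, -0.0096] [ 0.1103 -0.      0.0005] [1.7984e+02 0.0000e+00 1.0000e-01] [-0.16 -0.06  0.  ] j6 73.6
```

View pics/s7.png

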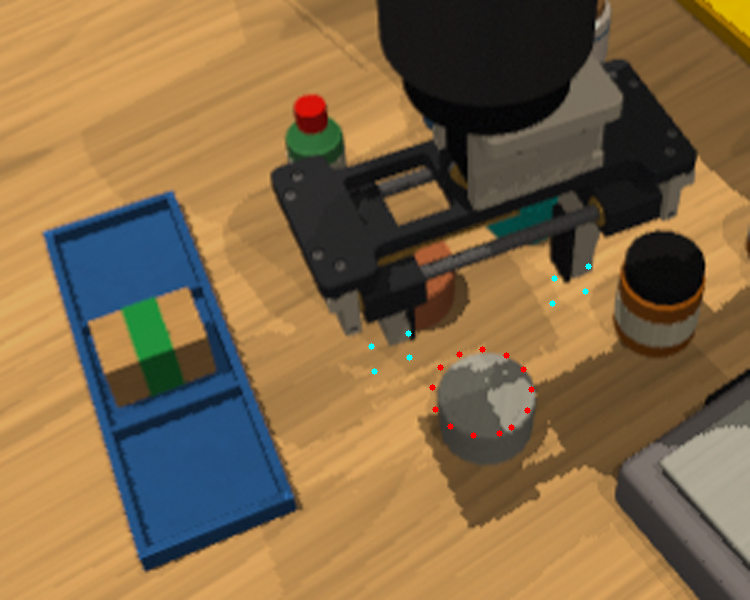

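The carton stands flat in the middle pocket at (150,345). The tin's outline at (487,400) fits my estimate to about 2 mm, and the fingertips match a +24 mm height offset. I'm descending and gripping.

Emit:
drive_tool(plan=[[[0.035,0,0],[0,0,0],1],[[0.07,0,0],[0,0,0],1],[[0.095,0,0],[0,0,0],1],[[0.105,0,0],[0,0,0],1],[[0.11,0,0],[0,0,0],1],[[0.1103,0,0],[0,0,0],1],[[0.1103,0,0],[0,0,0],0],[[0.1103,0,0],[0,0,0],0],[[0.1103,0,0],[0,0,0],0],[[0.1103,0,0],[0,0,0],0],[[0.1103,0,0],[0,0,0],0],[[0.1103,0,0],[0,0,0],0],[[0.1103,0,0],[0,0,0],0],[[0.1103,0,0],[0,0,0],0],[[0.1103,0,0],[0,0,0],0]])

```text
clock: 13.98
tool_pos: [0.6759, -0.1311, -0.0089]
orientation: [-176.1, 89.9, -7.3]
force: [-0.7, 1.0, 5.5]
opening: 0.0559
```

Run:
```python
from h import *
o,R=pose();print(o['opening'],o['tool_pos'],o['force']);go([.6045,-.2905,.07],79)
```

```text
0.055911370632416635 [ 0.67590493 -0.13112711 -0.00887772] [-0.66602662  0.97540265  5.54528711]
[0.6045, -0.2905, 0.07] [-0.079   0.1702  0.0391] [1.7986e+02 1.0000e-02 1.8000e-01] [-0.14 -0.12  0.01] j6 73.6
```

The opening is 55.9 mm with 5.5 N upward, which doesn't fit a 58–60 mm tin. I'm looking.

Run:
```python
from h import *
im=ctrl.snapshot('scene');o,R=pose();print(o['opening'],o['force'],o['moment'])
cv2.imwrite('pics/s8.png',cv2.resize(im[270:390,260:410],None,fx=5,fy=5,interpolation=cv2.INTER_CUBIC))
```

```text
0.055851979389187685 [-2.01013733  1.22077788  5.09684004] [ 0.42827882  0.54267151 -0.07293698]
```

View pics/s8.png

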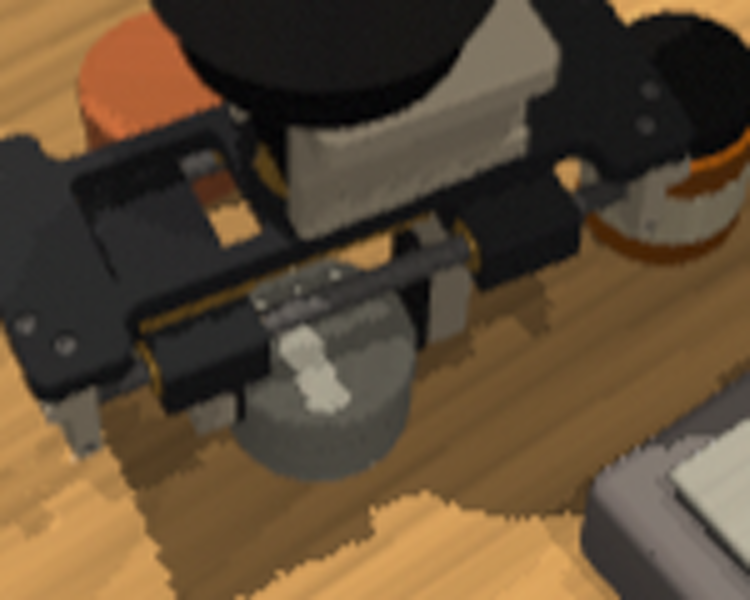

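Run:
```python
from h import *
o,R=pose();q=o['tool_pos'];J=R.as_matrix()[:,1];K,d,Rc,t=calib('scene');print(J,R.as_matrix()[:,0])
def pr(P):return ((cv2.projectPoints(np.array(P,float),cv2.Rodrigues(Rc)[0],t,K,d)[0].reshape(-1,2)-[260,270])*5).round(0).tolist()
for s in(-1,1):
  for w in(.028,.049): print('tip',s,w,pr([q+J*s*w+[0,0,.024]]),pr([q+J*s*w+[-.015,0,.024]]))
a=np.arange(0,6.28,.02)
for cx in(.67,.675,.68,.685,.69):
  c=np.array([cx,-.131,0]);P=np.array(pr([c+[.029*np.cos(i),.029*np.sin(i),0] for i in a]));L=np.array(pr([c+[.03*np.cos(i),.03*np.sin(i),.036] for i in a]))
  print(cx,'base maxrow',P[P[:,1].argmax()],'lid cols',L[:,0].min(),L[:,0].max(),'rows',L[:,1].min(),L[:,1].max())
```

```text
[-1.93238099e-01 -9.81151883e-01 -1.40355200e-04] [ 1.99029898e-03 -2.48938700e-04 -9.99997988e-01]
tip -1 0.028 [[398.0, 340.0]] [[369.0, 306.0]]
tip -1 0.049 [[458.0, 315.0]] [[429.0, 282.0]]
tip 1 0.028 [[231.0, 406.0]] [[203.0, 371.0]]
tip 1 0.049 [[166.0, 431.0]] [[139.0, 396.0]]
0.67 base maxrow [296. 468.] lid cols 204.0 404.0 rows 238.0 410.0
0.675 base maxrow [304. 480.] lid cols 214.0 414.0 rows 249.0 422.0
0.68 base maxrow [313. 492.] lid cols 223.0 424.0 rows 260.0 435.0
0.685 base maxrow [321. 504.] lid cols 232.0 434.0 rows 272.0 447.0
0.69 base maxrow [339. 517.] lid cols 242.0 445.0 rows 283.0 460.0
```

By projection, the tin at about (0.678,−0.126) is well centred in the jaws. The reading is probably pad and rim compliance. I'll lift a little and check the load.

Emit:
drive_tool(plan=[[[-0.005,0,0],[0,0,0],0],[[-0.015,0,0],[0,0,0],0],[[-0.03,0,0],[0,0,0],0],[[-0.04,0,0],[0,0,0],0],[[-0.04,0,0],[0,0,0],0],[[-0.04,0,0],[0,0,0],0]])

```text
clock: 14.53
tool_pos: [0.6764, -0.131, 0.032]
orientation: [-168.6, 89.8, 0.2]
force: [-0.3, -0.7, -1.5]
opening: 0.056
```

Run:
```python
from h import *
im=ctrl.snapshot('scene');o,R=pose();print(o['opening'],o['force'],o['moment'],o['tool_pos'])
cv2.imwrite('pics/s9.png',cv2.resize(im[240:390,240:420],None,fx=4,fy=4,interpolation=cv2.INTER_CUBIC))
go([.605,-.2905,.06],79)
```

```text
0.0561262380978708 [-0.08336966 -0.0645509  -0.04779221] [ 0.00494094  0.02440878 -0.02154233] [ 0.67570532 -0.13103975  0.03115176]
[0.605, -0.2905, 0.06] [-0.029   0.1701  0.0385] [1.7985e+02 4.0000e-02 2.0000e-01] [-0.15 -0.13  0.03] j6 73.6
```

View pics/s9.png

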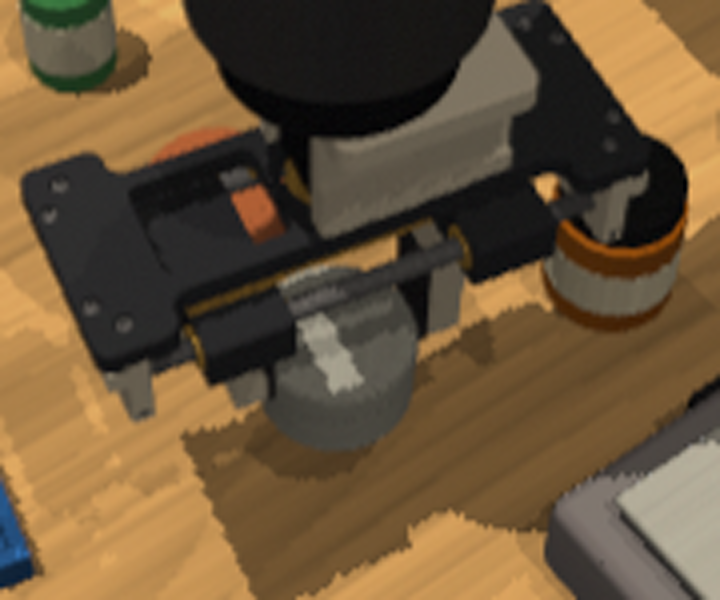

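The tin hangs clear, with its base about 13 px (36 mm) higher than before. I'm carrying it over the far end pocket.

Emit:
drive_tool(plan=[[[-0.029,0.01,0],[0,0,0],0],[[-0.029,0.03,0.01],[0,0,0],0],[[-0.029,0.065,0.02],[0,0,0],0],[[-0.029,0.1,0.03],[0,0,0],0],[[-0.029,0.135,0.036],[0,0,0],0],[[-0.029,0.16,0.042],[0,0,0],0],[[-0.029,0.1723,0.042],[0,0,0],0],[[-0.029,0.1723,0.042],[0,0,0],0],[[-0.029,0.1723,0.042],[0,0,0],0],[[-0.029,0.1723,0.042],[0,0,0],0]])

```text
clock: 15.42
tool_pos: [0.6012, -0.2912, 0.0594]
orientation: [-155.7, 89.9, 13.2]
force: [0.3, 1.1, 0.3]
opening: 0.0562
```

Run:
```python
from h import *
im=ctrl.snapshot('scene');o,R=pose();print(o['opening'],o['force'],o['tool_pos'])
K,d,Rc,t=calib('scene');im=cv2.resize(im[240:420,120:320],None,fx=3.5,fy=3.3,interpolation=cv2.INTER_CUBIC)
def dots(P,col):
    for u in cv2.projectPoints(np.array(P),cv2.Rodrigues(Rc)[0],t,K,d)[0].reshape(-1,2): cv2.circle(im,(int((u[0]-120)*3.5),int((u[1]-240)*3.3)),2,col,-1)
q=o['tool_pos']; an=np.arange(0,6.3,.3)
for off,col in(((0,0),(0,0,255)),((.01,0),(255,255,0))):
  c=np.array([q[0]+off[0],q[1]+off[1],q[2]+.0096]); dots([c+[.029*np.cos(i),.029*np.sin(i),0] for i in an],col)
cv2.imwrite('pics/s10.png',im)
```

```text
0.055684040436188666 [-0.28132761  0.45722711  0.01098295] [ 0.60141412 -0.29093487  0.05952698]
```

View pics/s10.png

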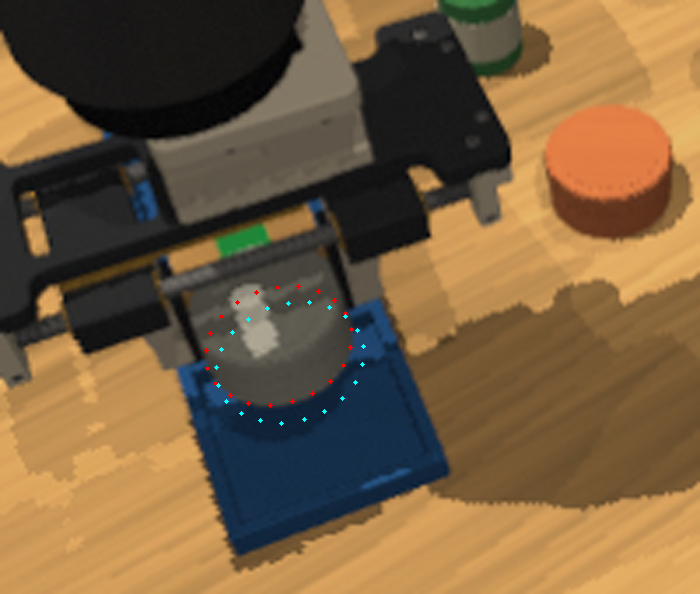

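The tin's base (red ring, bottom at (275,405)) is centred on the TCP, above the far pocket. I'm shifting 3.5 mm outward and lowering gently.

Emit:
drive_tool(plan=[[[0.02,0,-0.0035],[0,0,0],0],[[0.04,0,-0.0035],[0,0,0],0],[[0.052,0,-0.0035],[0,0,0],0],[[0.058,0,-0.0035],[0,0,0],0],[[0.06,0,-0.0035],[0,0,0],0],[[0.061,0,-0.0035],[0,0,0],0],[[0.062,0,-0.0035],[0,0,0],0],[[0.0628,0,-0.0035],[0,0,0],0],[[0.0628,0,-0.0035],[0,0,0],0],[[0.0628,0,-0.0035],[0,0,0],0]])

```text
clock: 16.3
tool_pos: [0.6053, -0.2917, -0.0026]
orientation: [-167.1, 89.8, 1.8]
force: [0.0, 0.2, -1.1]
opening: 0.056
```

Emit:
drive_tool(plan=[[[0.0006,0,0],[0,0,0],0],[[0.0012,0,0],[0,0,0],0],[[0.0012,0,0],[0,0,0],0]])

```text
clock: 16.55
tool_pos: [0.6053, -0.2918, -0.0037]
orientation: [-167.2, 89.8, 1.7]
force: [0.1, -0.2, -0.7]
opening: 0.0562
```

Emit:
drive_tool(plan=[[[0.0006,0,0],[0,0,0],0],[[0.001,0,0],[0,0,0],0],[[0.001,0,0],[0,0,0],0]])

```text
clock: 16.8
tool_pos: [0.6054, -0.2919, -0.0039]
orientation: [-172.0, 89.8, -3.1]
force: [-1.7, 1.7, 5.7]
opening: 0.0563
```

The tin is seated, with 5.7 N upward. I'm releasing and rising, then heading to the bottle.

Emit:
drive_tool(plan=[[[-0.0005,0,0],[0,0,0],0.8],[[-0.0005,0,0],[0,0,0],0.85],[[-0.0005,0,0],[0,0,0],0.85],[[-0.0005,0,0],[0,0,0],0.85],[[-0.0005,0,0],[0,0,0],0.85],[[-0.015,0,0],[0,0,0],0.85],[[-0.04,0,0],[0,0,0],1],[[-0.08,0,0],[0,0,0],1],[[-0.115,0,0],[0,0,0],1],[[-0.13,0,0],[0,0,0],1],[[-0.13,0,0],[0,0,0],1]])

```text
clock: 17.72
tool_pos: [0.6077, -0.2928, 0.1316]
orientation: [177.4, 89.4, -13.7]
force: [0.7, -0.2, 0.8]
opening: 0.0877
```

Run:
```python
from h import *
o,R=pose();print(o['opening'],o['tool_pos']);go([.447,-.1145,.13],79)
```

```text
0.08768324029521059 [ 0.60768196 -0.2927767   0.13164962]
[0.447, -0.1145, 0.13] [-0.0006 -0.1441  0.1919] [ 1.7993e+02 -5.0000e-02  1.0200e+00] [-0.07 -0.65 -0.03] j6 88.1
```

Emit:
drive_tool(plan=[[[0,-0.015,0.02],[0,-0.65,0],1],[[0,-0.035,0.045],[0,-0.65,0],1],[[0,-0.055,0.075],[0,-0.65,0],1],[[0,-0.08,0.105],[0,-0.65,0],1],[[0,-0.105,0.135],[0,-0.65,0],1],[[0,-0.125,0.165],[0,-0.65,0],1],[[0,-0.144,0.185],[0,-0.65,0],1],[[0,-0.144,0.192],[0,-0.65,0],1],[[0,-0.144,0.192],[0,-0.65,0],1],[[0,-0.144,0.192],[0,-0.65,0],1],[[0,-0.144,0.192],[0,-0.65,0],1],[[0,-0.144,0.192],[0,-0.65,0],1]])

```text
clock: 18.72
tool_pos: [0.4476, -0.1152, 0.1291]
orientation: [61.2, 89.9, -129.9]
force: [0.2, -0.7, 0.5]
opening: 0.0874
```

Run:
```python
from h import *
im=ctrl.snapshot('scene');o,R=pose();print(o['opening'],o['force'],o['tool_pos'])
K,d,Rc,t=calib('scene');im=cv2.resize(im[180:420,120:360],None,fx=2.5,fy=2.5,interpolation=cv2.INTER_CUBIC)
def dots(P,col):
    for u in cv2.projectPoints(np.array(P),cv2.Rodrigues(Rc)[0],t,K,d)[0].reshape(-1,2): cv2.circle(im,(int((u[0]-120)*2.5),int((u[1]-180)*2.5)),2,col,-1)
an=np.arange(0,6.3,.3);c=np.array([.447,-.1145,0]);dots([c+[.02*np.cos(i),.02*np.sin(i),0] for i in an],(0,0,255));dots([c+[.011*np.cos(i),.011*np.sin(i),.086] for i in an],(255,255,0))
cv2.imwrite('pics/s11.png',im);go([.447,-.1145,.001],79)
```

```text
0.0878102896563942 [ 0.23295069  0.84474191 -0.21125545] [ 0.44744492 -0.11517678  0.12902628]
[0.447, -0.1145, 0.001] [ 0.128  -0.0007  0.0005] [ 1.7987e+02 -7.0000e-02 -6.0000e-02] [-0.13  0.04 -0.05] j6 68.7
```

View pics/s11.png

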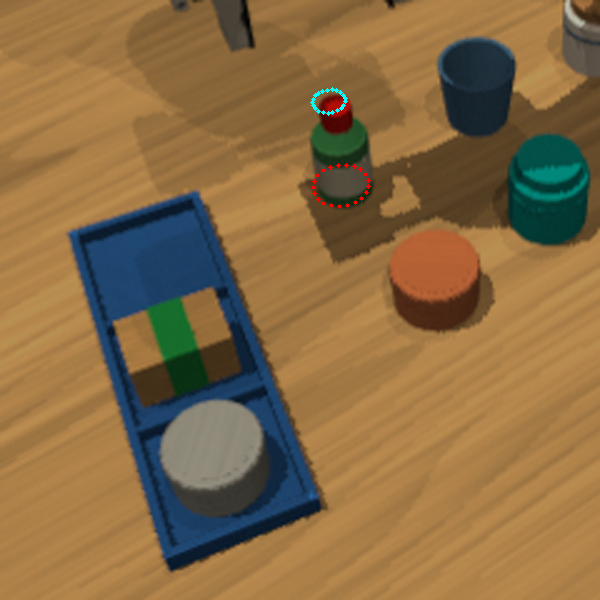

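The tin at (215,455) and the carton at (178,345) both stand properly in their pockets. The bottle's base ring fits at (342,186). I'm descending on the bottle.

Emit:
drive_tool(plan=[[[0.03,0,0],[0,0,0],1],[[0.06,0,0],[0,0,0],1],[[0.09,0,0],[0,0,0],1],[[0.112,0,0],[0,0,0],1],[[0.124,0,0],[0,0,0],0.9],[[0.128,0,0],[0,0,0],0.8],[[0.128,0,0],[0,0,0],0],[[0.128,0,0],[0,0,0],0],[[0.128,0,0],[0,0,0],0],[[0.128,0,0],[0,0,0],0],[[0.128,0,0],[0,0,0],0],[[0.128,0,0],[0,0,0],0],[[0.128,0,0],[0,0,0],0],[[0.128,0,0],[0,0,0],0],[[0.128,0,0],[0,0,0],0],[[0.128,0,0],[0,0,0],0],[[0.128,0,0],[0,0,0],0]])

```text
clock: 20.18
tool_pos: [0.4479, -0.1152, 0.0017]
orientation: [136.0, 90.0, -55.1]
force: [-1.8, 0.9, 6.0]
opening: 0.0393
```

Run:
```python
from h import *
ctrl.snapshot('scene')
o,R=pose();print(o['opening'],o['tool_pos'],o['force'])
for nm in('green_bottle',):
  for d in ctrl.cut_out('scene',nm)[:2]:
    r,c=np.where(d['pixels']);print(nm,d['confidence'],d['pixel'],c.min(),c.max(),r.min(),r.max())
go([.44,-.2585,.06],79)
```

```text
0.03911635066220565 [ 0.44794235 -0.11518402  0.0016987 ] [-1.80903993  0.56077495  6.49065289]
green_bottle 0.75 [253.7, 242.0] 244 268 223 263
[0.44, -0.2585, 0.06] [-0.0582  0.1422 -0.0198] [ 1.7989e+02 -5.0000e-02  5.0000e-02] [-0.11 -0.03 -0.03] j6 68.7
```

The grip holds at 39 mm on the 40 mm body. I'm lifting, carrying it to the near end pocket, and starting down.

Emit:
drive_tool(plan=[[[-0.01,0,0],[0,0,0],0],[[-0.03,0,0],[0,0,0],0],[[-0.05,0.01,0],[0,0,0],0],[[-0.058,0.035,-0.004],[0,0,0],0],[[-0.058,0.065,-0.008],[0,0,0],0],[[-0.058,0.095,-0.014],[0,0,0],0],[[-0.058,0.12,-0.018],[0,0,0],0],[[-0.058,0.136,-0.02],[0,0,0],0],[[-0.058,0.142,-0.02],[0,0,0],0],[[-0.058,0.142,-0.02],[0,0,0],0],[[-0.05,0.142,-0.02],[0,0,0],0],[[-0.03,0.142,-0.02],[0,0,0],0],[[-0.015,0.142,-0.02],[0,0,0],0],[[-0.01,0.142,-0.02],[0,0,0],0],[[-0.008,0.142,-0.02],[0,0,0],0],[[-0.007,0.142,-0.02],[0,0,0],0],[[-0.007,0.142,-0.02],[0,0,0],0],[[-0.007,0.142,-0.02],[0,0,0],0]])

```text
clock: 21.78
tool_pos: [0.4409, -0.2582, 0.0095]
orientation: [160.9, 89.9, -30.2]
force: [-0.1, -0.5, -1.4]
opening: 0.0391
```

Emit:
drive_tool(plan=[[[0.001,0,0],[0,0,0],0],[[0.0018,0,0],[0,0,0],0],[[0.0026,0,0],[0,0,0],0],[[0.0026,0,0],[0,0,0],0]])

```text
clock: 22.12
tool_pos: [0.4409, -0.2583, 0.0069]
orientation: [164.2, 89.9, -26.8]
force: [-0.3, 0.4, -1.3]
opening: 0.0396
```

Emit:
drive_tool(plan=[[[0.0005,0,0],[0,0,0],0],[[0.001,0,0],[0,0,0],0],[[0.001,0,0],[0,0,0],0]])

```text
clock: 22.37
tool_pos: [0.441, -0.2584, 0.0067]
orientation: [162.3, 89.9, -28.8]
force: [-1.5, 1.9, 7.1]
opening: 0.0396
```

The bottle is seated. I'm releasing, rising clear, and working out the next reach.

Emit:
drive_tool(plan=[[[-0.0005,0,0],[0,0,0],0.6],[[-0.0005,0,0],[0,0,0],0.65],[[-0.0005,0,0],[0,0,0],0.7],[[-0.0005,0,0],[0,0,0],0.7],[[-0.0005,0,0],[0,0,0],0.7],[[-0.0005,0,0],[0,0,0],0.7],[[-0.015,0,0],[0,0,0],0.8],[[-0.04,0,0],[0,0,0],0.8],[[-0.075,0,0],[0,0,0],0.8],[[-0.11,0,0],[0,0,0],1],[[-0.13,0,0],[0,0,0],1],[[-0.13,0,0],[0,0,0],1],[[-0.13,0,0],[0,0,0],1]])

```text
clock: 23.45
tool_pos: [0.4415, -0.2583, 0.1381]
orientation: [174.7, 89.7, -16.3]
force: [-0.0, -0.2, 0.1]
opening: 0.0866
```

Run:
```python
from h import *
ctrl.snapshot('top');ctrl.snapshot('scene')
o,R=pose();print(o['opening'],o['tool_pos'])
for n in('scene','top'):
  for nm in('black_lid_jar','cork_crock','green_bottle','silver_tin','yellow_tray'):
    for d in ctrl.landmark_of(n,nm)[:3]:
      print(n,nm,round(d['confidence'],2),np.round(d['pixel']),onz(n,d['pixel'],0 if nm[0] in'bcy' else .005)[0][:2].round(4))
go([.6785,.002,.13],88)
```

```text
0.08744126798407445 [ 0.44008475 -0.25798221  0.13599772]
scene black_lid_jar 0.86 [482. 252.] [0.681  0.2204]
scene black_lid_jar 0.66 [182. 289.] [ 0.4409 -0.2579]
scene black_lid_jar 0.64 [392. 308.] [0.6781 0.0078]
scene cork_crock 0.92 [338. 267.] [ 0.557  -0.0121]
scene cork_crock 0.89 [341. 169.] [0.3445 0.1549]
scene cork_crock 0.67 [358. 196.] [0.4321 0.1303]
scene green_bottle 0.76 [181. 287.] [ 0.4403 -0.2587]
scene silver_tin 0.9 [209. 372.] [ 0.6098 -0.2931]
scene silver_tin 0.39 [445. 280.] [0.6898 0.1177]
scene silver_tin 0.33 [358. 201.] [0.447  0.1181]
scene yellow_tray 0.77 [421. 173.] [0.4529 0.2836]
top black_lid_jar 0.71 [315. 154.] [0.6767 0.0022]
top black_lid_jar 0.61 [187. 154.] [0.6783 0.2177]
top cork_crock 0.82 [242. 292.] [0.4453 0.1231]
top cork_crock 0.77 [218. 356.] [0.3427 0.1599]
top silver_tin 0.64 [315. 155.] [0.673  0.0017]
top yellow_tray 0.82 [148. 288.] [0.4529 0.2766]
[0.6785, 0.002, 0.13] [ 0.0066 -0.3011 -0.1834] [ 1.7092e+02 -8.0000e-02  1.6000e-01] [-9.08 -0.11 -0.05] j6 87.2
```

Emit:
drive_tool(plan=[[[0,-0.02,-0.012],[-2,0,0],1],[[0,-0.05,-0.03],[-4,0,0],1],[[0,-0.08,-0.05],[-6,0,0],1],[[0,-0.115,-0.07],[-8,0,0],1],[[0,-0.15,-0.09],[-9,0,0],1],[[0,-0.185,-0.112],[-9,0,0],1],[[0,-0.22,-0.135],[-9,0,0],1],[[0,-0.25,-0.155],[-9,0,0],1],[[0,-0.28,-0.172],[-9,0,0],1],[[0,-0.295,-0.18],[-9,0,0],1],[[0.0066,-0.302,-0.183],[-9.1,0,0],1],[[0.0066,-0.302,-0.183],[-9.1,0,0],1],[[0.0066,-0.302,-0.183],[-9.1,0,0],1],[[0.0066,-0.302,-0.183],[-9.1,0,0],1]])

```text
clock: 25.22
tool_pos: [0.6774, 0.002, 0.1299]
orientation: [129.0, 89.9, -53.0]
force: [0.2, -0.2, 0.7]
opening: 0.0875
```

Run:
```python
from h import *
o,R=pose();print(o['opening'],o['tool_pos']);go([.678,.003,-.003],88)
```

```text
0.08753368116300761 [0.67739569 0.00203052 0.12993512]
[0.678, 0.003, -0.003] [ 0.1329 -0.0012 -0.0004] [ 1.7999e+02 -1.2000e-01  1.0000e-01] [-0.01 -0.06 -0.08] j6 71.3
```

Emit:
drive_tool(plan=[[[0.03,-0.001,0],[0,0,0],1],[[0.06,-0.001,0],[0,0,0],1],[[0.09,-0.001,0],[0,0,0],1],[[0.115,-0.001,0],[0,0,0],1],[[0.128,-0.001,0],[0,0,0],1],[[0.133,-0.001,0],[0,0,0],1],[[0.133,-0.001,0],[0,0,0],0],[[0.133,-0.001,0],[0,0,0],0],[[0.133,-0.001,0],[0,0,0],0],[[0.133,-0.001,0],[0,0,0],0],[[0.133,-0.001,0],[0,0,0],0],[[0.133,-0.001,0],[0,0,0],0],[[0.133,-0.001,0],[0,0,0],0],[[0.133,-0.001,0],[0,0,0],0],[[0.133,-0.001,0],[0,0,0],0]])

```text
clock: 26.47
tool_pos: [0.6781, 0.0031, -0.0021]
orientation: [155.0, 89.9, -27.0]
force: [-1.1, 0.4, 6.2]
opening: 0.0534
```

Run:
```python
from h import *
o,R=pose();print(o['opening'],o['tool_pos'],o['force']);go([.498,.2755,.09],87.6)
```

```text
0.05335984851233182 [ 0.67811442  0.00306087 -0.00207556] [-1.08405433  0.43543397  6.1542438 ]
[0.498, 0.2755, 0.09] [-0.0928 -0.2659  0.1893] [-1.7959e+02  1.0000e-01 -2.1000e-01] [ 0.41 -0.13 -0.06] j6 71.2
```

The grip holds at 53.4 mm on the 54 mm jar. I'm carrying it to the yellow tray's far pocket.

Emit:
drive_tool(plan=[[[-0.01,0,0],[0,0,0],0],[[-0.03,0,0],[0,0,0],0],[[-0.06,0,0],[0,0,0],0],[[-0.085,-0.01,0.008],[0,0,0],0],[[-0.093,-0.03,0.022],[0,0,0],0],[[-0.093,-0.06,0.043],[0,0,0],0],[[-0.093,-0.09,0.064],[0,0,0],0],[[-0.093,-0.12,0.085],[0,0,0],0],[[-0.093,-0.15,0.107],[0,0,0],0],[[-0.093,-0.18,0.128],[0,0,0],0],[[-0.093,-0.21,0.15],[0,0,0],0],[[-0.093,-0.24,0.171],[0,0,0],0],[[-0.093,-0.258,0.184],[0,0,0],0],[[-0.093,-0.267,0.19],[0.4,0,0],0],[[-0.093,-0.267,0.19],[0.4,0,0],0],[[-0.093,-0.267,0.19],[0.4,0,0],0],[[-0.093,-0.267,0.19],[0.4,0,0],0]])

```text
clock: 27.88
tool_pos: [0.4973, 0.2761, 0.0903]
orientation: [147.6, 89.9, -34.8]
force: [0.6, -1.0, -1.3]
opening: 0.0531
```

Run:
```python
from h import *
im=ctrl.snapshot('scene');o,R=pose();print(o['opening'],o['tool_pos'],o['force'])
K,d,Rc,t=calib('scene');im=cv2.resize(im[70:250,330:530],None,fx=3.5,fy=3.3,interpolation=cv2.INTER_CUBIC)
def dots(P,col):
    for u in cv2.projectPoints(np.array(P),cv2.Rodrigues(Rc)[0],t,K,d)[0].reshape(-1,2): cv2.circle(im,(int((u[0]-330)*3.5),int((u[1]-70)*3.3)),2,col,-1)
q=o['tool_pos'];an=np.arange(0,6.3,.3);c=q+[0,0,.0021];dots([c+[.027*np.cos(i),.027*np.sin(i),0] for i in an],(0,0,255))
c=np.array([.497,.2765,.005]);dots([c+[.027*np.cos(i),.027*np.sin(i),0] for i in an],(255,0,255))
a=np.radians(-2.4);X=np.array([np.cos(a),np.sin(a),0]);Y=np.array([-X[1],X[0],0]);T=np.array([.454,.278,0.016])
dots([T+X*i*.088+Y*j*.046 for i in(-1,0,1) for j in(-1,1)],(255,255,0))
cv2.imwrite('pics/s12.png',im);go([.497,.2765,.004],87.6)
```

```text
0.05375672622128618 [0.49752379 0.27590043 0.090216  ] [ 0.71901322 -0.01200712 -2.26807398]
[0.497, 0.2765, 0.004] [ 0.0862 -0.0007  0.0007] [ 1.7997e+02 -1.2000e-01  1.9000e-01] [-0.03 -0.12 -0.08] j6 38.6
```

View pics/s12.png

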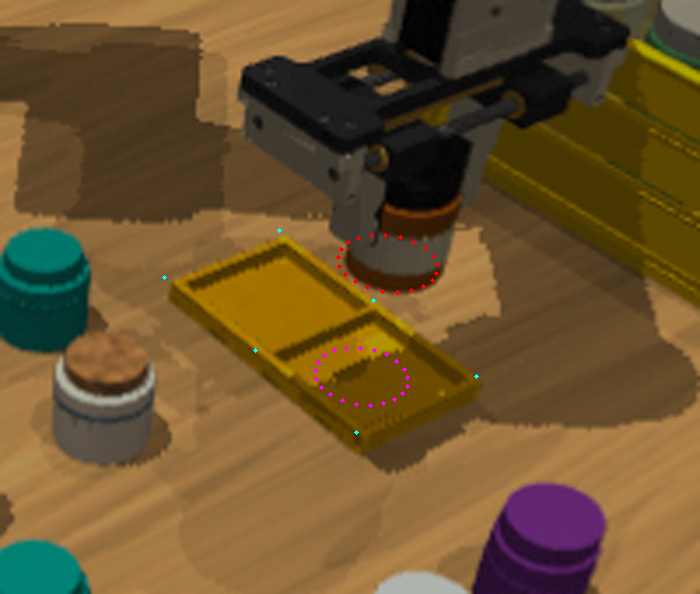

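The yellow tray's rim and the jar's base are both shifted the same few pixels from my projections: corner (362,442) against (356,432), and jar (393,270) against (389,264). They agree with each other, so I'm lowering into the far pocket.

Emit:
drive_tool(plan=[[[0.03,-0.0007,0.0005],[0,0,0],0],[[0.055,-0.0007,0.0005],[0,0,0],0],[[0.073,-0.0007,0.0005],[0,0,0],0],[[0.08,-0.0007,0.0005],[0,0,0],0],[[0.083,-0.0007,0.0005],[0,0,0],0],[[0.0845,-0.0007,0.0005],[0,0,0],0],[[0.0855,-0.0007,0.0005],[0,0,0],0],[[0.0865,-0.0007,0.0005],[0,0,0],0],[[0.0867,-0.0007,0.0005],[0,0,0],0],[[0.0867,-0.0007,0.0005],[0,0,0],0]])

```text
clock: 28.77
tool_pos: [0.4976, 0.2768, 0.0042]
orientation: [171.8, 89.8, -10.6]
force: [-0.3, 0.1, -2.4]
opening: 0.053
```

Emit:
drive_tool(plan=[[[0.0006,0,0],[0,0,0],0],[[0.0012,0,0],[0,0,0],0],[[0.0012,0,0],[0,0,0],0]])

```text
clock: 29.02
tool_pos: [0.4976, 0.2769, 0.0032]
orientation: [176.9, 89.8, -5.5]
force: [-0.1, -0.2, -2.4]
opening: 0.0538
```

Emit:
drive_tool(plan=[[[0.0006,0,0],[0,0,0],0],[[0.001,0,0],[0,0,0],0],[[0.001,0,0],[0,0,0],0]])

```text
clock: 29.27
tool_pos: [0.4977, 0.277, 0.0029]
orientation: [178.9, 89.8, -3.5]
force: [-2.3, -0.5, 6.5]
opening: 0.0533
```

The jar is seated. I'm releasing, then going for the crock.

Emit:
drive_tool(plan=[[[-0.0005,0,0],[0,0,0],0.8],[[-0.0005,0,0],[0,0,0],0.85],[[-0.0005,0,0],[0,0,0],0.85],[[-0.0005,0,0],[0,0,0],0.85],[[-0.0005,0,0],[0,0,0],0.85],[[-0.015,0,0],[0,0,0],0.85],[[-0.04,0,0],[0,0,0],0.85],[[-0.075,0,0],[0,0,0],1],[[-0.11,0,0],[0,0,0],1],[[-0.12,0,0],[0,0,0],1],[[-0.12,0,0],[0,0,0],1]])

```text
clock: 30.18
tool_pos: [0.4991, 0.2787, 0.1269]
orientation: [-150.1, 89.4, 27.5]
force: [0.3, -0.2, -0.3]
opening: 0.0871
```

Run:
```python
from h import *
o,R=pose();print(o['opening'],o['tool_pos'],o['joint_pos'].round());go([.442,.121,.12],88)
```

```text
0.08713676176266727 [0.49911183 0.27868713 0.12685714] [ 49.  14. -19.   0. -57.  39.]
[0.442, 0.121, 0.12] [0.0057 0.1599 0.0506] [179.63   0.43   0.76] [-0.37 -0.48  0.28] j6 38.6
```

Emit:
drive_tool(plan=[[[0,0.015,0.005],[0,-0.5,0.3],1],[[0,0.04,0.013],[0,-0.5,0.3],1],[[0,0.075,0.024],[0,-0.5,0.3],1],[[0,0.11,0.035],[0,-0.5,0.3],1],[[0,0.14,0.045],[-0.4,-0.5,0.3],1],[[0.0057,0.155,0.05],[-0.4,-0.5,0.3],1],[[0.0057,0.16,0.0506],[-0.4,-0.5,0.3],1],[[0.0057,0.16,0.0506],[-0.4,-0.5,0.3],1],[[0.0057,0.16,0.0506],[-0.4,-0.5,0.3],1],[[0.0057,0.16,0.0506],[-0.4,-0.5,0.3],1]])

```text
clock: 31.02
tool_pos: [0.4425, 0.1217, 0.1199]
orientation: [66.2, 90.0, -115.8]
force: [0.1, 0.0, 0.2]
opening: 0.0877
```

Run:
```python
from h import *
ctrl.snapshot('scene');o,R=pose();print(o['opening'],o['tool_pos'])
for nm in('cork_crock','black_lid_jar'):
  for d in ctrl.landmark_of('scene',nm)[:4]: print(nm,round(d['confidence'],2),np.round(d['pixel']),onz('scene',d['pixel'],0)[0][:2].round(4))
go([.442,.121,-.005],88)
```

```text
0.08784394129006272 [0.44250754 0.12176077 0.11985789]
cork_crock 0.94 [338. 172.] [0.3489 0.1447]
cork_crock 0.9 [336. 264.] [ 0.5495 -0.0116]
cork_crock 0.68 [357. 200.] [0.4404 0.1231]
black_lid_jar 0.87 [434. 183.] [0.491  0.2847]
black_lid_jar 0.65 [483. 251.] [0.6801 0.225 ]
[0.442, 0.121, -0.005] [0.1248 0.0006 0.0002] [-1.7993e+02  6.0000e-02  5.0000e-02] [ 0.07  0.03 -0.04] j6 48.0
```

Emit:
drive_tool(plan=[[[0.03,0,0],[0,0,0],1],[[0.06,0,0],[0,0,0],1],[[0.09,0,0],[0,0,0],1],[[0.112,0,0],[0,0,0],1],[[0.122,0,0],[0,0,0],1],[[0.125,0,0],[0,0,0],1],[[0.125,0,0],[0,0,0],0],[[0.125,0,0],[0,0,0],0],[[0.125,0,0],[0,0,0],0],[[0.125,0,0],[0,0,0],0],[[0.125,0,0],[0,0,0],0],[[0.125,0,0],[0,0,0],0],[[0.125,0,0],[0,0,0],0],[[0.125,0,0],[0,0,0],0],[[0.125,0,0],[0,0,0],0]])

```text
clock: 32.42
tool_pos: [0.4426, 0.1219, -0.0045]
orientation: [-179.3, 90.0, -1.3]
force: [-1.9, 0.1, 6.6]
opening: 0.0553
```

Run:
```python
from h import *
o,R=pose();print(o['opening'],o['tool_pos'],o['force']);go([.4125,.280,.07],87.6)
```

```text
0.055293666157809916 [ 0.44263635  0.12191609 -0.00454933] [-1.87298446  0.14911124  6.61667766]
[0.4125, 0.28, 0.07] [-0.0746 -0.157   0.0354] [-1.7952e+02 -0.0000e+00 -4.0000e-02] [ 0.48 -0.02  0.  ] j6 48.0
```

Emit:
drive_tool(plan=[[[-0.01,0,0],[0,0,0],0],[[-0.03,0,0],[0,0,0],0],[[-0.06,0,0],[0,0,0],0],[[-0.0746,-0.015,0.003],[0,0,0],0],[[-0.0746,-0.04,0.009],[0,0,0],0],[[-0.0746,-0.075,0.017],[0,0,0],0],[[-0.0746,-0.11,0.025],[0,0,0],0],[[-0.0746,-0.14,0.032],[0.5,0,0],0],[[-0.0746,-0.155,0.0354],[0.5,0,0],0],[[-0.0746,-0.157,0.0354],[0.5,0,0],0],[[-0.0746,-0.157,0.0354],[0.5,0,0],0],[[-0.05,-0.157,0.0354],[0.5,0,0],0],[[-0.03,-0.157,0.0354],[0.5,0,0],0],[[-0.015,-0.157,0.0354],[0.5,0,0],0],[[-0.009,-0.157,0.0354],[0.5,0,0],0],[[-0.007,-0.157,0.0354],[0.5,0,0],0],[[-0.006,-0.157,0.0354],[0.5,0,0],0],[[-0.006,-0.157,0.0354],[0.5,0,0],0],[[-0.006,-0.157,0.0354],[0.5,0,0],0]])

```text
clock: 34.0
tool_pos: [0.413, 0.2804, 0.0023]
orientation: [-136.1, 89.9, 41.5]
force: [-0.4, 1.0, -1.8]
opening: 0.055
```

Emit:
drive_tool(plan=[[[0.0006,0,0],[0,0,0],0],[[0.0012,0,0],[0,0,0],0],[[0.0016,0,0],[0,0,0],0],[[0.0016,0,0],[0,0,0],0]])

```text
clock: 34.33
tool_pos: [0.4131, 0.2805, 0.0009]
orientation: [-133.3, 89.9, 44.3]
force: [-0.5, 0.0, -1.3]
opening: 0.0558
```

Emit:
drive_tool(plan=[[[0.0006,0,0],[0,0,0],0],[[0.001,0,0],[0,0,0],0],[[0.001,0,0],[0,0,0],0]])

```text
clock: 34.58
tool_pos: [0.4131, 0.2806, 0.0005]
orientation: [-137.8, 89.9, 39.9]
force: [-3.1, -1.4, 6.6]
opening: 0.0558
```

Seated. I'm releasing and rising high, then taking the final look.

Emit:
drive_tool(plan=[[[-0.0005,0,0],[0,0,0],0.8],[[-0.0005,0,0],[0,0,0],0.85],[[-0.0005,0,0],[0,0,0],0.85],[[-0.0005,0,0],[0,0,0],0.85],[[-0.0005,0,0],[0,0,0],0.85],[[-0.015,0,0],[0,0,0],0.85],[[-0.04,0,0],[0,0,0],0.85],[[-0.075,0,0],[0,0,0],1],[[-0.11,0,0],[0,0,0],1],[[-0.15,0,0],[0,0,0],1],[[-0.19,0,0],[0,0,0],1],[[-0.22,0,0],[0,0,0],1],[[-0.22,0,0],[0,0,0],1],[[-0.22,0,0],[0,0,0],1]])

```text
clock: 35.75
tool_pos: [0.4133, 0.2811, 0.2225]
orientation: [-126.8, 89.6, 50.8]
force: [-0.8, -0.9, -0.8]
opening: 0.0875
```

Run:
```python
from h import *
a=ctrl.snapshot('scene');o=ctrl.get_obs();print(o['opening'],o['tool_pos'],o['force'])
cv2.imwrite('pics/s13.png',cv2.resize(a[100:420,130:530],None,fx=2,fy=1.85))
```

```text
0.08779453005814786 [0.41261271 0.28034647 0.22079673] [ 0.16225141 -0.08394744 -0.99892832]
```

View pics/s13.png

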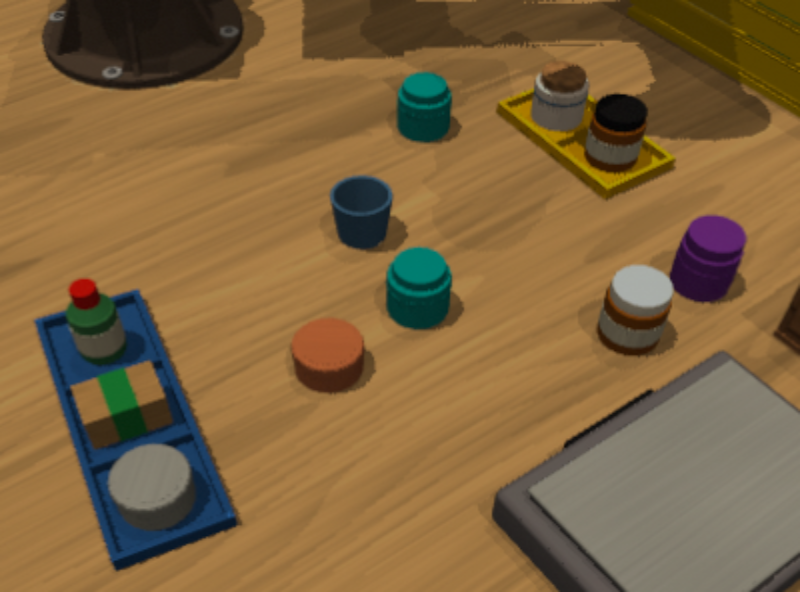

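The final picture shows the bottle (97,325), carton (122,403) and tin (152,485) upright in the blue tray. The crock (560,97) and black-lid jar (616,132) are upright in the yellow tray. The copper tin, white-lid jar and cup are where they were. I'm handing the job in.

```bash
python3 -c "
from plant import ctrl
print(ctrl.close_job())"
```

```text
the job is handed in; nothing more can be done
None
```

Both kits are made up and the job is handed in, at about 36 s of the 136 s allowed.

- **Blue tray:** the soap carton is in the middle pocket, the silver tin in the far end pocket and the green bottle in the near end pocket.
- **Yellow tray:** the black-lidded jar is in the far pocket and the cork crock in the near one.
- **Setting down:** each thing was lowered in steps of about 1 mm or less until the tray floor pushed back with 4–7 N, then released.

**Last checks:** the final picture shows all five upright in their pockets. The copper tin, white-lid jar and cup look unmoved. The gripper is open and about 0.2 m above the trays, touching nothing.

**What disagreed:**
- **Fingertip height:** the real fingertips sat about 24 mm higher than the reported TCP. My first grasp closed just above the carton without moving it. I allowed for the offset from then on.
- **Tin grip reading:** the opening read about 56 mm on the tin's 58 mm body. The tin still lifted cleanly and sat centred on the tool.
- **Camera estimates:** the two cameras differed by about 3–7 mm, which was within what the pockets allow.

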